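# Build up the filter unit on the vacuum station

### The arm

A 6-joint arm with a two-finger parallel gripper is mounted at the origin on the work surface. World frame = base frame: x ahead of the robot, y to its left, z up, the work surface at z = 0. Lengths are in m, angles in rad, forces in N, time in s.
With the tool pointing down it reaches from about 0.35 to 0.725 m from the base axis. Payload 6 kg.
Tool frame: the origin (TCP) lies between the finger pads; the fingertips stand 11 mm ahead of it and the grasp point (between the pads) lies 8 mm behind it; z points along the fingers, y is the line along which they close (so a half turn about z gives the same grasp; the last joint's range is limited). The gripper opens to 85 mm and grips with 20 to 120 N. Pads are 22 mm wide; open, the fingers measure 114 mm over their backs; the gripper's body (76 mm by 85 mm) begins 54 mm behind the grasp point. The pads swing forward as they close: fully open they stand 13 mm farther back than shut.
Start: joints at [-0.929, 0.04, 0.085, 0, -1.615, -0.334], TCP at [0.182, -0.572, 0.208] pointing down, gripper open.
Joint ranges: [-2.56, 2.56], [-1.29, 2.01], [-1.08, 1.49], [-3.29, 1.98], [-2.81, -0.18], [-2.99, 2.99]. Speed limits (rad/s): [2.57, 2.57, 3.01, 3.14, 3.14, 3.14].

### API

Orientations are given as a rotation vector (axis times angle).
In Python, from cell import robot gives the robot as it stands.
- The arm moves only by the tool carry_out, never from a script. Its argument "targets" is a list of rows, each a list of 7 numbers: the shift along the tool's x, y, z in mm, then the turn, a rotation vector about the tool's x, y, z in rad, then the opening, from -1 (shut) to 1 (fully open). In form: [[tx, ty, tz, ax, ay, az, hand], ...]. A call has 1 to 8 rows; each row shifts and turns the commanded pose from where the row before left it, along the tool's axes as they then stand; what a row does not reach is not made up. A row lasts 1/12 s, in which the tool goes at most 41.7 mm and 7.16 degrees, less where a joint would pass 70% of its speed; a pose out of reach is approached as far as the arm can. A call is refused whole if a number of a shift passes 41.7 or a number of a turn 0.125, either way. A call with a gripper value outside its range is refused whole. The fingers move at their own pace and stop on an object; "squeeze" is the grip in N (left out, the last holds). Time passes only in rows, so rows that do not move let the fingers close. It gives the time, the measured TCP pose, the force, the opening and the grip force at its end, in the units of the state.
- robot.observe(): the state, without advancing time (a new reading comes with each control period).
- robot.snapshot(name): name is "scene" or "top" or "wrist"; returns a dict with "color" (480x640x3 uint8, red, green, blue), "depth" (480x640 float32, m along the optical axis (not along the pixel's ray), 0 where there is no reading), "fx", "fy", "cx", "cy" (pixels), "R" (3x3) and "t" (3): a world point X has camera coordinates R X + t. Camera axes: x right, y down, z forward; pixel columns grow to the right and rows downward; lengths in m; the calibration is good to about 2 mm. The wrist camera is an equidistant fisheye: a pixel r from the principal point sees the ray r / f radians off the axis. A picture is of the moment at which its call begins.
- robot.hand_in(): hands the job in; it is judged then, once.
Trained networks look in the newest picture that a camera, given by its name, has taken for a name from the list of things; names that differ only in an ending like _2 or _b are one class to them, and where a whole thing is asked for, a point or a joint stands for the part that bears it (a point fixed in the world has none). Each returns a list of dicts, best first, with "conf" (0 to 1); they miss things now and then, are a little off and sometimes report something else, mostly with a low value. They report only what shows in the picture. A call takes as long as a camera call. They do not tell look-alikes from the thing itself.
- robot.silhouettes(camera, query): "region" (480x640 bool, what is visible of it) and "location" ([column, row] in pixels, amid what is visible of it).
- robot.pinpoint(camera, query): "location" ([column, row] in pixels: a listed point, or the origin of a listed thing).
The state is a dict: "time_s": time; "joint_positions": joint angles; "joint_velocities": joint speeds; "joint_torque": joint torques, N m; "tcp_pos": TCP position; "eef_rot": TCP orientation; "contact_force": force on the tool from outside, world axes, zero at the start; "ft_torque": the same for the moment, N m; "grip_width": finger opening in m; "gripper_force": force on a finger pad.
Only numpy, scipy, OpenCV 4.12 (cv2) and the standard library are available. Lean on these libraries where they do the work, as an engineer would, in place of code of your own. Each camera call takes 0.05 s, during which the arm holds its last target. There are 200 camera calls.

### The job

Put the steel filter unit together on the vacuum station, one part at a time from the bottom up: first the filter base (the drum with the side nozzle), then the clamp collar (the ring with two tabs), then the tall funnel, and last the lid with the black knob. Each part must sit fully home in the rim of the one below, and which way it is turned does not matter. Leave the three little sample jars standing where they are, and let go of everything at the end.

Things in the scene. Friction and masses are not known exactly. Their poses are not given: they have to be found in the camera images.
- station: Vacuum station, fixed: dark steel disc 110 mm wide, 14 thick, with a bright column 56 mm wide in the middle; its rim, 40 mm above the table, has an 8 mm deep recess that takes a part's plug with 3 mm to spare all round. Brass pipe stub along +x, out to 49 mm from the axis, 18 to 30 mm high. Rim 56 mm outside, 49 inside. Origin: centre of underside, z up.
- base: Filter base: steel drum 56 mm wide, 34 high, sieve disc of holes 8 mm below the rim; a nozzle 13 mm wide along its +x to 48 mm from the axis, 16 mm up. Grip across its y. 0.3 kg. Foot: a plug 43 mm wide, 6 long (36 wide at its end); the shoulder round it rests on the rim below. Rim 56 mm outside, 49 inside. Origin: centre of underside, z up. Seated: 34 mm above the station's origin.
- collar: Clamp collar: low steel ring 56 mm wide, 28 high, 30 mm bore; two tabs 14 mm wide along its +x and -x to 46 mm from the axis, 10 to 18 mm up. Grip across its y. Recess 8 mm deep. 0.16 kg. Foot: a plug 43 mm wide, 6 long (36 wide at its end); the shoulder round it rests on the rim below. Rim 56 mm outside, 49 inside. Origin: centre of underside, z up. Seated: 28 mm above the base's origin.
- funnel: Funnel: plain straight steel cup 56 mm wide, 80 high, open on top, 62 mm deep inside; the tallest part. 0.3 kg. Foot: a plug 43 mm wide, 6 long (36 wide at its end); the shoulder round it rests on the rim below. Rim 56 mm outside, 49 inside. Origin: centre of underside, z up. Seated: 22 mm above the collar's origin.
- lid: Lid: steel disc 60 mm wide, 8 thick (6 to 14 mm above the origin), with a black knob to grip: 20 mm wide from 22 to 40 mm up, on a 16 mm wide neck from 14 to 22 mm up. 0.13 kg. Foot: a plug 43 mm wide, 6 long (36 wide at its end); the shoulder round it rests on the rim below. Origin: centre of underside, z up. Seated: 74 mm above the funnel's origin.
- jar_a: A small brown glass sample jar with a white cap, 32 mm in diameter and 48 mm high, loose, standing near the middle of the work area among the parts; to be left alone. Origin: centre of its underside, z up.
- jar_b: A small brown glass sample jar with a white cap, 32 mm in diameter and 48 mm high, loose, standing in the near part of the work area, to the robot's left among the parts; to be left alone. Origin: centre of its underside, z up.
- jar_c: A small brown glass sample jar with a white cap, 32 mm in diameter and 48 mm high, loose, standing in the near part of the work area, to the robot's right among the parts; to be left alone. Origin: centre of its underside, z up.
There are look-alikes about, which are no part of the job. What is shaped like the base but orange or turquoise is not meant.

How it is judged:
By the outcome, as a careful person would: the job done as asked, in the order asked, and still so for the second after the job is handed in, with the robot touching nothing.
It also fails if it takes over 104 s, if anything falls off the work surface, if the arm or the gripper's body presses on something with over 40 N, if the wrist force passes 120 N, or if a joint passes its speed limit or range.

## Working session

There is one attempt and no reset: what is moved stays moved. The work goes in short steps, Python scripts to look and compute and a tool call to move; the robot and the scene stay as the last step left them, time stands still between calls to the robot, and variables do not carry over. Pictures are saved under pics/ and viewed, at most 14 in all, crops included, and the job is handed in when it is done.

Besides the shell and the picture viewer there is one more tool, called after "Request:" as name(argument=value, ...), one argument or row to a line, values as JSON. carry_out: Moves the arm, as the interface text tells. Its arguments: {"type":"object","properties":{"targets":{"type":"array"},"squeeze":{"type":"number"}},"required":["targets"]}

```bash
ls; mkdir -p pics; cat > h.py <<'E'
import numpy as np, cv2
from cell import robot
def snap(n,f=None):
    s=robot.snapshot(n)
    if f: cv2.imwrite('pics/'+f,s['color'][:,:,::-1])
    return s
def world(s,u,v,d):
    c=np.array([(u-s['cx'])/s['fx']*d,(v-s['cy'])/s['fy']*d,d])
    return s['R'].T@(c-s['t'])
def cloud(s,mask):
    v,u=np.nonzero(mask&(s['depth']>0)); d=s['depth'][v,u]
    c=np.stack([(u-s['cx'])/s['fx']*d,(v-s['cy'])/s['fy']*d,d],1)
    return (c-s['t'])@s['R']
E
python3 - <<'E'
from h import *
print(robot.observe())
for n in('top','scene'):
    s=snap(n,n+'1.png'); print(n,s['fx'],s['cx'],s['cy'],s['R'].round(3).tolist(),s['t'])
    for q in('station','base','collar','funnel','lid','jar_a'):
        for r in robot.silhouettes(n,q):
            P=cloud(s,r['region']); 
            if len(P)==0: continue
            top=P[P[:,2]>np.percentile(P[:,2],95)-.006]
            print(q,round(r['conf'],2),np.round(r['location']),'n',len(P),'z',P[:,2].max().round(3),'top box ctr',((top.min(0)+top.max(0))/2).round(3),(top.max(0)-top.min(0)).round(3),np.median(s['color'][r['region']],0))
E
```

```text
pics
{'time_s': 0.0, 'joint_positions': array([-9.29295537e-01,  4.08475257e-02,  8.37966051e-02, -4.73598685e-04,
       -1.61551860e+00, -3.33719774e-01]), 'joint_velocities': array([ 6.99663757e-04, -4.57153209e-04, -1.18911136e-03,  6.52469735e-04,
        5.47814022e-05,  1.58321705e-03]), 'joint_torque': array([-1.64343692e-03, -3.68195415e+01,  3.47409904e+01,  6.93228319e+00,
       -5.32507111e-03, -5.50259529e-06]), 'tcp_pos': array([ 0.1817391 , -0.57141497,  0.20674892]), 'eef_rot': array([ 4.81524050e-01, -3.10405183e+00, -2.80855113e-03]), 'contact_force': array([-0.6550222 ,  0.20372167, -0.81332469]), 'ft_torque': array([0.00230567, 0.01181768, 0.03993641]), 'gripper_force': 0.0, 'grip_width': 0.08536522947185442}
top 438.1445741662768 317.55366911353605 240.0509674948479 [[-0.017, -1.0, -0.026], [-0.988, 0.021, -0.155], [0.155, 0.023, -0.988]] [0.01939333 0.48963427 0.66910421]
station 0.58 [183. 274.] n 3420 z 0.044 top box ctr [0.443 0.24  0.039] [0.055 0.056 0.011] [93. 94. 94.]
base 0.61 [380. 341.] n 1171 z 0.038 top box ctr [ 0.328 -0.086  0.033] [0.053 0.055 0
[... 1403 characters left out ...]
5 top box ctr [ 0.454 -0.012  0.031] [0.058 0.055 0.008] [77. 74. 72.]
base 0.58 [260. 182.] n 800 z 0.035 top box ctr [ 0.329 -0.086  0.031] [0.057 0.052 0.008] [81. 42. 21.]
funnel 0.87 [414. 289.] n 2986 z 0.081 top box ctr [0.609 0.145 0.077] [0.056 0.055 0.008] [53. 51. 50.]
lid 0.71 [134. 221.] n 890 z 0.041 top box ctr [ 0.459 -0.278  0.037] [0.019 0.019 0.008] [142.5 137.  132.5]
jar_a 0.89 [300. 283.] n 869 z 0.05 top box ctr [0.587 0.    0.046] [0.029 0.026 0.008] [79. 73. 66.]
jar_a 0.81 [386. 226.] n 669 z 0.049 top box ctr [0.453 0.121 0.046] [0.028 0.027 0.007] [78. 70. 63.]
jar_a 0.69 [229. 216.] n 642 z 0.05 top box ctr [ 0.45  -0.123  0.046] [0.029 0.027 0.007] [78. 69. 62.]
```

View pics/top1.png

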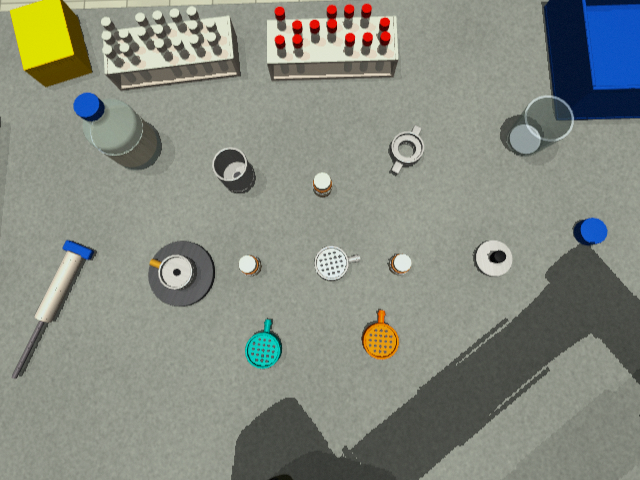

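View pics/scene1.png

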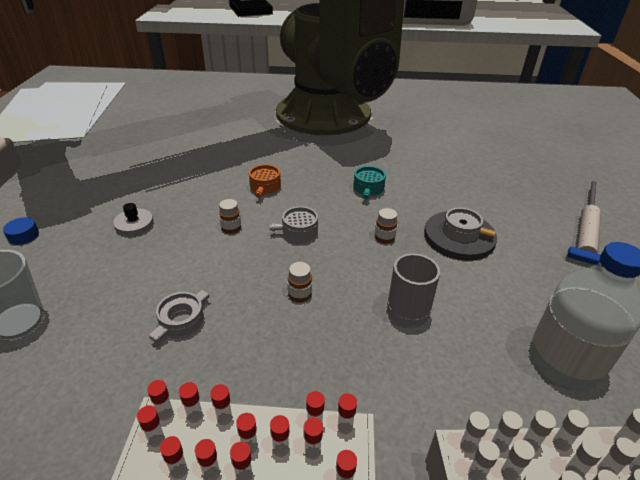

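The top view shows the steel base at (331,263) with its nozzle to the right, the collar at (406,148), the funnel at (233,168), the lid at (493,257) and the station at (178,272). The jars are at (249,264), (322,184) and (401,263). The orange and turquoise drums are decoys. The scene view agrees with this.

```bash
cat >> h.py <<'E'
from scipy.spatial.transform import Rotation as Ro
def plan(xyz,yang=None,cur=None):
    """shift in tool axes (mm) and turn about tool z to reach xyz with the closing line at yang (deg, world)"""
    o=robot.observe(); R=Ro.from_rotvec(o['eef_rot']).as_matrix()
    p=o['tcp_pos']; d=R.T@(np.array(xyz)-p)*1000
    a=np.degrees(np.arctan2(R[1,1],R[0,1])); tilt=np.degrees(np.arccos(-R[2,2]))
    print('t',round(o['time_s'],2),'pos',p.round(4),'yline',a.round(1),'tilt',tilt.round(2),'shift mm',d.round(1),'q6',o['joint_positions'][5].round(2),'F',o['contact_force'].round(1),'w',o['grip_width'].round(4),o['gripper_force'])
    if yang is not None:
        t=(a-yang+90)%180-90; print(' turn about tool z (rad)',np.radians(t).round(3),'or',np.radians(t-np.sign(t)*180).round(3))
E
python3 - <<'E'
from h import *
for n in('top','scene'):
    s=snap(n); P=cloud(s,np.ones((480,640),bool))
    for q,c,h in(('station',(.4435,.2395),.04),('base',(.4535,-.0115),.034),('collar',(.647,-.143),.028),('funnel',(.608,.1455),.08),('lid',(.458,-.278),.04)):
        c=np.array(c); Q=P[np.linalg.norm(P[:,:2]-c,axis=1)<.052]
        z=Q[:,2].max(); T=Q[(Q[:,2]>np.percentile(Q[:,2],99)-.004)]; T=T[np.linalg.norm(T[:,:2]-c,axis=1)<.035]
        (x,y),r=cv2.minEnclosingCircle(T[:,:2].astype(np.float32)*1000)
        N=Q[(np.linalg.norm(Q[:,:2]-c,axis=1)>.034)&(Q[:,2]>.008)][:,:2]-[x/1000,y/1000]
        a=np.degrees(np.arctan2(N[:,1],N[:,0])) if len(N) else np.array([0]); 
        ang=np.degrees(np.angle(np.exp(2j*np.radians(a)).mean()))/2
        print(n,q,'c',round(x,1),round(y,1),'r',round(r,1),'ztop',(T[:,2].mean()*1000).round(1),'n',len(N),'axis',ang.round(1))
plan((.4535,-.0115,.12))
E
```

```text
top station c 442.7 240.5 r 28.0 ztop 39.7 n 1670 axis -0.4
top base c 453.1 -11.0 r 27.8 ztop 33.9 n 53 axis -78.9
top collar c 647.5 -143.4 r 28.2 ztop 27.5 n 114 axis -28.9
top funnel c 606.8 145.6 r 28.0 ztop 79.7 n 0 axis 0.0
top lid c 457.4 -277.3 r 9.6 ztop 40.2 n 0 axis 0.0
scene station c 443.6 239.5 r 28.7 ztop 38.6 n 969 axis 59.1
scene base c 453.8 -10.8 r 29.1 ztop 32.8 n 68 axis -75.6
scene collar c 647.8 -144.7 r 28.4 ztop 26.8 n 228 axis -28.1
scene funnel c 607.3 144.4 r 28.7 ztop 78.7 n 0 axis 0.0
scene lid c 458.8 -279.3 r 10.5 ztop 39.0 n 0 axis 0.0Traceback (most recent call last):
  File "<stdin>", line 12, in <module>
  File "h.py", line 20, in plan
    print('t',round(o['time_s'],2),'pos',p.round(4),'yline',a.round(1),'tilt',tilt.round(2),'shift mm',d.round(1),'q6',o['joint_positions'][5].round(2),'F',o['contact_force'].round(1),'w',o['grip_width'].round(4),o['gripper_force'])
                                                                                                                                                                                            ^^^^^^^^^^^^^^^^^^^^^
AttributeError: 'float' object has no attribute 'round'
```

```bash
sed -i "s/o\['grip_width'\].round(4)/round(o['grip_width'],4)/" h.py; python3 -c "
from h import *
plan((.4535,-.011,.12),12.5)"
```

```text
t 0.8 pos [ 0.1818 -0.5718  0.2077] yline 107.6 tilt 0.01 shift mm [-428.8  452.1   87.8] q6 -0.33 F [-0.3  0.6  0.9] w 0.0855 0.0
 turn about tool z (rad) -1.481 or 1.66
```

Request:
carry_out(
  targets=[
    [-15,16,0,0,0,0,1],
    [-26,27,0,0,0,0,1],
    [-27,29,0,0,0,0,1],
    [-27,29,0,0,0,0,1],
    [-27,29,0,0,0,0,1],
    [-27,29,0,0,0,0,1],
    [-27,29,0,0,0,0,1],
    [-27,29,0,0,0,0,1],
  ],
  squeeze=60,
)

```text
time_s: 1.47
tcp_pos: [0.3097, -0.3018, 0.208]
eef_rot: [-0.481, 3.104, -0.001]
contact_force: [0.8, -0.8, -0.5]
grip_width: 0.0853
gripper_force: 0.0
```

Request:
carry_out(
  targets=[
    [-27,29,0,0,0,0,1],
    [-27,29,0,0,0,0,1],
    [-27,29,0,0,0,0,1],
    [-27,29,0,0,0,0,1],
    [-27,29,0,0,0,0,1],
    [-27,29,0,0,0,0,1],
    [-27,29,0,0,0,0,1],
    [-27,29,0,0,0,0,1],
  ],
)

```text
time_s: 2.13
tcp_pos: [0.4455, -0.0148, 0.2083]
eef_rot: [-0.483, 3.103, 0.001]
contact_force: [0.9, -0.2, -0.4]
grip_width: 0.0854
gripper_force: 0.0
```

Request:
carry_out(
  targets=[
    [-10,4,10,0,0,-0.12,1],
    [0,0,10,0,0,-0.124,1],
    [0,0,10,0,0,-0.124,1],
    [0,0,10,0,0,-0.124,1],
    [0,0,10,0,0,-0.124,1],
    [0,0,10,0,0,-0.124,1],
    [0,0,10,0,0,-0.124,1],
    [0,0,10,0,0,-0.124,1],
  ],
)

```text
time_s: 2.8
tcp_pos: [0.4534, -0.0101, 0.1274]
eef_rot: [-1.903, 2.499, 0.0]
contact_force: [0.1, 0.1, 0.2]
grip_width: 0.0853
gripper_force: 0.0
```

Request:
carry_out(
  targets=[
    [0,0,0,0,0,-0.123,1],
    [0,0,0,0,0,-0.123,1],
    [0,0,0,0,0,-0.123,1],
    [0,0,0,0,0,-0.123,1],
    [0,0,0,0,0,0,1],
    [0,0,0,0,0,0,1],
  ],
)

```text
time_s: 3.3
tcp_pos: [0.4534, -0.0101, 0.1279]
eef_rot: [-2.445, 1.972, 0.0]
contact_force: [-0.0, -0.4, 0.5]
grip_width: 0.0852
gripper_force: 0.0
```

```bash
python3 -c "
from h import *
plan((.4535,-.011,.018),12.5)
s=snap('wrist','w1.png')
print(s['fx'],s['cx'],s['cy'])
C=-s['R'].T@s['t'];print('cam',C)
for k,h in (('pinpoint',0),):
  for r in robot.pinpoint('wrist','base'):
    u,v=r['location'];x=np.array([u-s['cx'],v-s['cy']]);rr=np.linalg.norm(x);th=rr/s['fx']
    ray=s['R'].T@np.r_[x/rr*np.sin(th),np.cos(th)]
    print(r['conf'],r['location'],(C+ray*(h-C[2])/ray[2]).round(4))"
```

```text
t 3.3 pos [ 0.4534 -0.0101  0.1279] yline -167.8 tilt 0.02 shift mm [9.000e-01 1.000e-01 1.099e+02] q6 -0.21 F [-0.  -0.4  0.5] w 0.0852 0.0
 turn about tool z (rad) -0.005 or 3.137
371.64829954431775 318.4353239844095 234.34533650646446
cam [ 0.46922269 -0.08111015  0.29432973]
0.82 [315.6, 215.2] [ 0.4565 -0.0108  0.    ]
0.67 [429.5, 356.3] [0.3169 0.1044 0.    ]
0.56 [483.9, 160.6] [ 0.328  -0.0884  0.    ]
```

Request:
carry_out(
  targets=[
    [1,0,20,0,0,0,1],
    [0,0,22,0,0,0,1],
    [0,0,22,0,0,0,1],
    [0,0,20,0,0,0,1],
    [0,0,16,0,0,0,1],
    [0,0,10,0,0,0,1],
    [0,0,0,0,0,0,1],
    [0,0,0,0,0,0,-1],
  ],
  squeeze=60,
)

```text
time_s: 4.07
tcp_pos: [0.4537, -0.0112, 0.0182]
eef_rot: [2.448, -1.969, 0.0]
contact_force: [0.4, -0.3, -0.1]
grip_width: 0.0755
gripper_force: 0.0
```

Request:
carry_out(
  targets=[
    [0,0,0,0,0,0,-1],
    [0,0,0,0,0,0,-1],
    [0,0,0,0,0,0,-1],
    [0,0,0,0,0,0,-1],
    [0,0,0,0,0,0,-1],
    [0,0,0,0,0,0,-1],
  ],
)

```text
time_s: 4.57
tcp_pos: [0.4537, -0.011, 0.018]
eef_rot: [-2.449, 1.968, -0.0]
contact_force: [-0.3, 0.3, 0.8]
grip_width: 0.0008
gripper_force: 0.0
```

```bash
python3 -c "
from h import *
plan((.4432,.24,.11),12.5)
print(robot.observe()['joint_positions'].round(2))"
```

```text
t 4.57 pos [ 0.4537 -0.011   0.018 ] yline -167.6 tilt 0.02 shift mm [-247.4  -43.8  -92. ] q6 -0.21 F [-0.3  0.3  0.8] w 0.0008 0.0
 turn about tool z (rad) -0.001 or 3.14
[ 0.42 -0.31 -0.58 -0.   -1.3  -0.21]
```

The gripper closed to 0.8 mm, so it missed the base. I'll take a look.

```bash
python3 -c "
from h import *
w=snap('wrist');s=snap('scene')
a=s['color'][100:340,140:460,::-1]
im=np.hstack([cv2.resize(w['color'][:,:,::-1],(400,300)),cv2.resize(a,(400,300))])
cv2.imwrite('pics/miss.png',im)"
```

```text
(no output)
```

View pics/miss.png

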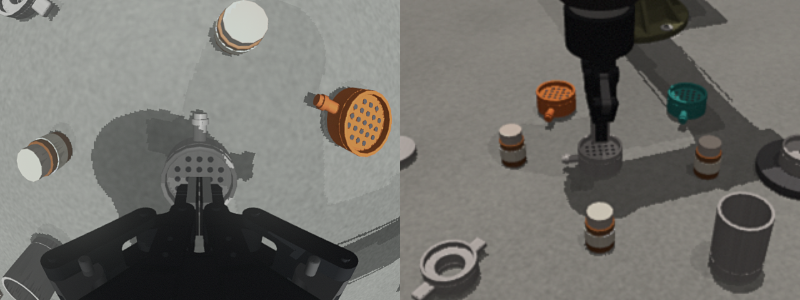

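The wrist view shows the shut fingers over the sieve of the drum at about (200,190). The drum is still standing in place. I'll measure where the fingertips really are.

```bash
python3 -c "
from h import *
for n in ('scene','top'):
  s=snap(n); P=cloud(s,np.ones((480,640),bool)); K=s['color'][s['depth']>0]
  m=(np.linalg.norm(P[:,:2]-[.4537,-.011],axis=1)<.06)
  d=(K.max(1)<45)&m&(P[:,2]>.02); Q=P[d]
  print(n,len(Q)); 
  if len(Q)==0: continue
  for lo in range(20,200,10):
    B=Q[(Q[:,2]*1000>=lo)&(Q[:,2]*1000<lo+10)]
    if len(B)>2: print(lo,len(B),B.min(0).round(3),B.max(0).round(3))
  Z=P[m&(np.linalg.norm(P[:,:2]-[.4537,-.011],axis=1)<.03)&(P[:,2]<.04)]
  (x,y),r=cv2.minEnclosingCircle(Z[Z[:,2]>.029][:,:2].astype(np.float32)*1000);print('drum',x,y,r,Z[:,2].max())
"
```

```text
scene 11000
20 10 [ 0.445 -0.03   0.024] [0.462 0.004 0.027]
40 13 [ 0.458 -0.016  0.043] [ 0.465 -0.004  0.05 ]
50 49 [ 0.461 -0.016  0.05 ] [ 0.469 -0.003  0.06 ]
60 59 [ 0.459 -0.016  0.06 ] [ 0.469 -0.002  0.07 ]
70 35 [ 0.461 -0.02   0.07 ] [ 0.469 -0.002  0.077]
80 15 [ 0.45  -0.025  0.086] [0.487 0.002 0.09 ]
90 63 [ 0.464 -0.022  0.09 ] [0.491 0.006 0.1  ]
100 69 [ 0.469 -0.023  0.1  ] [0.501 0.008 0.11 ]
110 130 [ 0.46  -0.027  0.11 ] [0.509 0.01  0.12 ]
120 119 [ 0.463 -0.027  0.12 ] [0.513 0.013 0.13 ]
130 172 [ 0.442 -0.031  0.13 ] [0.513 0.013 0.14 ]
140 204 [ 0.441 -0.032  0.14 ] [0.499 0.01  0.15 ]
150 124 [ 0.464 -0.021  0.15 ] [0.495 0.006 0.16 ]
160 126 [ 0.478 -0.026  0.16 ] [0.492 0.007 0.17 ]
170 322 [ 0.457 -0.045  0.17 ] [0.492 0.025 0.18 ]
180 376 [ 0.459 -0.047  0.18 ] [0.493 0.025 0.19 ]
190 395 [ 0.454 -0.046  0.19 ] [0.492 0.026 0.2  ]
drum 454.30682373046875 -12.225885391235352 28.529762268066406 0.035350220479555786
top 685
110 4 [ 0.412 -0.01   0.115] [ 0.415 -0.008  0.118]
120 20 [ 0.403 -0.032  0.121] [ 0.411 -0.009  0.13 ]
130 37 [ 0.394 -0.033  0.13 ] [ 0.408 -0.011  0.136]
150 7 [ 0.411 -0.027  0.151] [ 0.415 -0.009  0.155]Traceback (most recent call last):
  File "<string>", line 13, in <module>
    (x,y),r=cv2.minEnclosingCircle(Z[Z[:,2]>.029][:,:2].astype(np.float32)*1000);print('drum',x,y,r,Z[:,2].max())
                                                                                                    ~~~~~~~~~~^^
    return umr_maximum(a, axis, None, out, keepdims, initial, where)
ValueError: zero-size array to reduction operation maximum which has no identity
```

```bash
python3 -c "
from h import *
s=snap('scene'); print(robot.observe()['tcp_pos'])
im=cv2.resize(s['color'][120:260,240:360,::-1],None,fx=4,fy=4,interpolation=cv2.INTER_CUBIC)
d=s['depth'][120:260,240:360]
ok=d>0; v,u=np.mgrid[120:260,240:360]
c=np.stack([(u-s['cx'])/s['fx']*d,(v-s['cy'])/s['fy']*d,d],-1); W=(c-s['t'])@s['R']
z=np.clip(W[...,2]*1000*1.6,0,255).astype(np.uint8)
z=cv2.resize(cv2.applyColorMap(z,cv2.COLORMAP_JET),None,fx=3,fy=4)[:, :300]
cv2.imwrite('pics/tip.png',im)
for row in range(170,245,4): print(row,[tuple((W[row-120,cc-240]*1000).round().astype(int)) for cc in (292,296,300,304,308)])
"
```

```text
[ 0.45357666 -0.01107055  0.01777197]
170 [(np.int64(471), np.int64(-20), np.int64(126)), (np.int64(490), np.int64(-13), np.int64(138)), (np.int64(497), np.int64(-7), np.int64(143)), (np.int64(498), np.int64(-1), np.int64(143)), (np.int64(486), np.int64(3), np.int64(136))]
174 [(np.int64(472), np.int64(-20), np.int64(120)), (np.int64(483), np.int64(-13), np.int64(127)), (np.int64(497), np.int64(-7), np.int64(136)), (np.int64(501), np.int64(-1), np.int64(139)), (np.int64(474), np.int64(2), np.int64(123))]
178 [(np.int64(471), np.int64(-20), np.int64(113)), (np.int64(467), np.int64(-15), np.int64(111)), (np.int64(499), np.int64(-6), np.int64(131)), (np.int64(506), np.int64(0), np.int64(136)), (np.int64(494), np.int64(4), np.int64(129))]
182 [(np.int64(469), np.int64(-21), np.int64(105)), (np.int64(513), np.int64(-10), np.int64(133)), (np.int64(514), np.int64(-5), np.int64(134)), (np.int64(511), np.int64(0), np.int64(133)), (np.int64(511), np.int64(5), np.int64(134))]
186 [(np.int64(464), np.int64(-21), np.int64(95)), (np.int64(516), np.int64(-10), np.int64(129)), (np.int64(514), np.int
[... 2661 characters left out ...]
int64(26))]
234 [(np.int64(480), np.int64(-21), np.int64(18)), (np.int64(482), np.int64(-15), np.int64(21)), (np.int64(479), np.int64(-9), np.int64(19)), (np.int64(480), np.int64(-3), np.int64(20)), (np.int64(477), np.int64(3), np.int64(18))]
238 [(np.int64(479), np.int64(-21), np.int64(10)), (np.int64(480), np.int64(-15), np.int64(11)), (np.int64(480), np.int64(-9), np.int64(12)), (np.int64(479), np.int64(-3), np.int64(12)), (np.int64(477), np.int64(3), np.int64(10))]
242 [(np.int64(476), np.int64(-22), np.int64(-1)), (np.int64(476), np.int64(-16), np.int64(0)), (np.int64(476), np.int64(-9), np.int64(0)), (np.int64(476), np.int64(-3), np.int64(1)), (np.int64(474), np.int64(3), np.int64(0))]
```

View pics/tip.png

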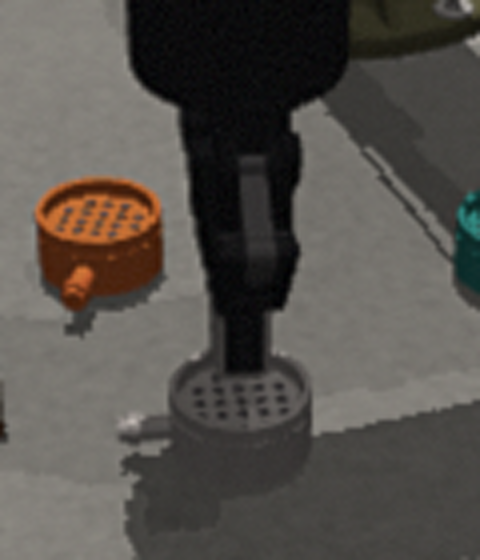

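The crop shows the shut tips hovering at z≈40 mm above the sieve, at crop (245,370). The lateral position is right, but the tool really stands about 32 mm higher than the reported TCP implies. I'll open and go down by that offset.

Request:
carry_out(
  targets=[
    [0,0,0,0,0,0,1],
    [0,0,0,0,0,0,1],
    [0,0,0,0,0,0,1],
    [0,0,0,0,0,0,1],
    [0,0,0,0,0,0,1],
    [0,0,0,0,0,0,1],
    [0,0,0,0,0,0,1],
    [0,0,0,0,0,0,1],
  ],
)

```text
time_s: 5.48
tcp_pos: [0.4536, -0.011, 0.0178]
eef_rot: [-2.449, 1.968, 0.0]
contact_force: [-0.6, 0.2, 0.6]
grip_width: 0.0852
gripper_force: 0.0
```

Request:
carry_out(
  targets=[
    [0,0,6,0,0,0,1],
    [0,0,8,0,0,0,1],
    [0,0,8,0,0,0,1],
    [0,0,6,0,0,0,1],
    [0,0,3,0,0,0,1],
    [0,0,0,0,0,0,1],
  ],
)

```text
time_s: 5.98
tcp_pos: [0.4528, -0.0113, -0.0145]
eef_rot: [2.447, -1.967, -0.002]
contact_force: [-0.1, -0.8, -0.2]
grip_width: 0.085
gripper_force: 0.0
```

```bash
python3 -c "
from h import *
plan((.4432,.24,.11),12.5)
s=snap('scene'); 
cv2.imwrite('pics/tip2.png',cv2.resize(s['color'][120:260,240:360,::-1],None,fx=4,fy=4,interpolation=cv2.INTER_CUBIC))
P=cloud(s,np.ones((480,640),bool)); K=s['color'][s['depth']>0]
m=(np.linalg.norm(P[:,:2]-[.4537,-.011],axis=1)<.075)&(P[:,0]>.484)&(P[:,2]>.006)&(abs(P[:,1]+.005)<.02)
Q=P[m]
for lo in range(5,110,6):
    B=Q[(Q[:,2]*1000>=lo)&(Q[:,2]*1000<lo+6)]
    if len(B)>1: print(lo,len(B),B.min(0).round(3),B.max(0).round(3))
"
```

```text
t 5.98 pos [ 0.4528 -0.0113 -0.0145] yline -167.6 tilt 0.13 shift mm [-247.5  -44.4 -124.6] q6 -0.21 F [-0.1 -0.8 -0.2] w 0.085 0.0
 turn about tool z (rad) -0.001 or 3.14
17 7 [ 0.498 -0.011  0.022] [0.501 0.005 0.023]
23 21 [ 0.497 -0.013  0.023] [0.504 0.009 0.028]
29 49 [ 0.495 -0.013  0.029] [0.508 0.009 0.035]
35 45 [ 0.497 -0.013  0.035] [0.51  0.009 0.041]
41 51 [ 0.497 -0.013  0.041] [0.509 0.009 0.047]
47 52 [ 0.497 -0.012  0.047] [0.509 0.009 0.053]
53 10 [ 0.503 -0.012  0.053] [0.509 0.007 0.056]
65 23 [ 0.497 -0.014  0.066] [0.526 0.011 0.071]
71 121 [ 0.498 -0.014  0.071] [0.528 0.015 0.077]
77 84 [ 0.489 -0.02   0.077] [0.528 0.015 0.083]
83 57 [ 0.484 -0.022  0.083] [0.527 0.015 0.089]
89 73 [ 0.485 -0.022  0.089] [0.526 0.014 0.095]
95 89 [ 0.485 -0.022  0.095] [0.525 0.014 0.101]
101 86 [ 0.484 -0.02   0.101] [0.525 0.014 0.107]
107 75 [ 0.486 -0.014  0.107] [0.524 0.014 0.113]
```

View pics/tip2.png

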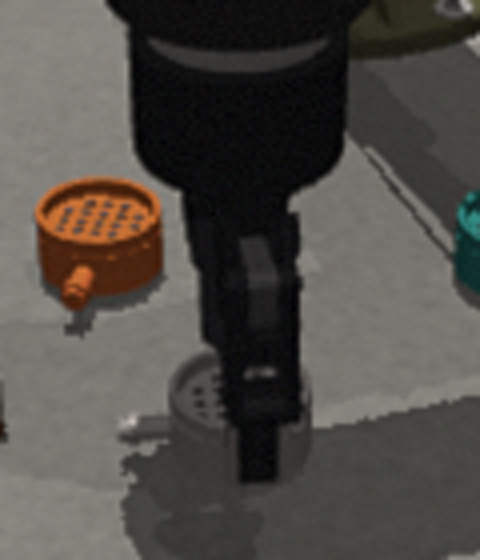

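Open tips stand at z≈22 mm, straddling the drum; the finger's lower end is at crop (258,480). The true TCP is about 34 mm above the reported one. I'll go down 3 mm more and grip.

Request:
carry_out(
  targets=[
    [0,0,3,0,0,0,1],
    [0,0,0,0,0,0,-1],
    [0,0,0,0,0,0,-1],
    [0,0,0,0,0,0,-1],
    [0,0,0,0,0,0,-1],
    [0,0,0,0,0,0,-1],
  ],
  squeeze=60,
)

```text
time_s: 6.53
tcp_pos: [0.4542, -0.0109, -0.0154]
eef_rot: [-2.448, 1.967, -0.001]
contact_force: [0.5, -0.2, 3.8]
grip_width: 0.0546
gripper_force: 64.1
```

Request:
carry_out(
  targets=[
    [0,0,-6,0,0,0,-1],
    [0,0,-15,0,0,0,-1],
    [0,0,-20,0,0,0,-1],
    [0,0,-20,0,0,0,-1],
    [0,0,-15,0,0,0,-1],
    [0,0,-8,0,0,0,-1],
    [0,0,0,0,0,0,-1],
  ],
)

```text
time_s: 7.12
tcp_pos: [0.4541, -0.0108, 0.0691]
eef_rot: [-2.447, 1.967, -0.001]
contact_force: [0.9, 0.3, -3.6]
grip_width: 0.0546
gripper_force: 64.2
```

```bash
python3 -c "
from h import *
plan((.4432,.24,.07),12.5)"
```

```text
t 7.12 pos [ 0.4541 -0.0108  0.0691] yline -167.6 tilt 0.11 shift mm [-247.3  -43.3   -0.7] q6 -0.21 F [ 0.9  0.3 -3.6] w 0.0546 64.224360762164
 turn about tool z (rad) -0.001 or 3.14
```

Request:
carry_out(
  targets=[
    [-12,-2,0,0,0,0,-1],
    [-28,-5,0,0,0,0,-1],
    [-38,-7,0,0,0,0,-1],
    [-40,-7,0,0,0,0,-1],
    [-40,-7,0,0,0,0,-1],
    [-38,-7,0,0,0,0,-1],
    [-32,-5,0,0,0,0,-1],
    [-19,-3,0,0,0,0,-1],
  ],
)

```text
time_s: 7.78
tcp_pos: [0.4408, 0.2419, 0.0656]
eef_rot: [2.449, -1.964, -0.002]
contact_force: [-0.1, -0.6, -3.3]
grip_width: 0.0545
gripper_force: 64.2
```

Request:
carry_out(
  targets=[
    [0,0,0,0,0,0,-1],
    [0,0,0,0,0,0,-1],
    [0,0,0,0,0,0,-1],
  ],
)

```text
time_s: 8.03
tcp_pos: [0.4417, 0.2387, 0.0663]
eef_rot: [2.447, -1.966, -0.001]
contact_force: [0.3, -0.1, -3.8]
grip_width: 0.0545
gripper_force: 64.2
```

```bash
python3 -c "
from h import *
plan((.4432,.24,.0186),12.5)
s=snap('scene'); 
cv2.imwrite('pics/p1.png',cv2.resize(s['color'][120:290,380:540,::-1],None,fx=3,fy=3,interpolation=cv2.INTER_CUBIC))
for r in robot.silhouettes('scene','base'):
    P=cloud(s,r['region'])
    print(r['conf'],r['location'],np.percentile(P,[2,50,98],axis=0).round(3).tolist())
"
```

```text
t 8.03 pos [0.4417 0.2387 0.0663] yline -167.6 tilt 0.15 shift mm [-1.  -1.9 47.7] q6 -0.68 F [ 0.3 -0.1 -3.8] w 0.0545 64.19162931852043
 turn about tool z (rad) -0.001 or 3.141
0.74 [463.8, 183.8] [[0.33, 0.192, -0.0], [0.451, 0.224, 0.107], [0.469, 0.249, 0.115]]
0.7 [368.8, 180.6] [[0.29, 0.072, -0.001], [0.33, 0.098, 0.025], [0.363, 0.125, 0.034]]
0.6 [264.2, 180.1] [[0.304, -0.111, 0.006], [0.342, -0.086, 0.025], [0.375, -0.06, 0.034]]
```

View pics/p1.png

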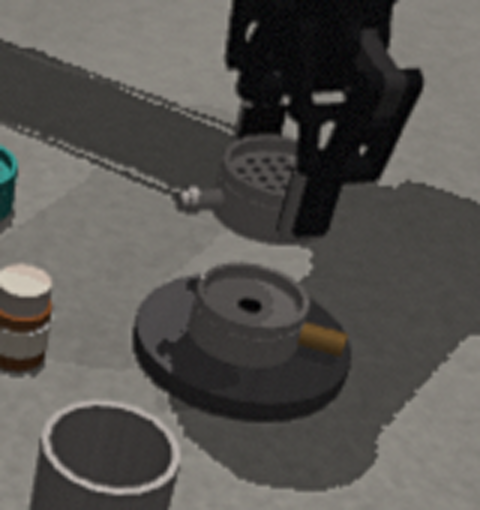

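The base hangs level in the fingers at crop (265,185), above the station rim at (255,300). I'll lower it.

Request:
carry_out(
  targets=[
    [-1,-2,10,0,0,0,-1],
    [0,0,14,0,0,0,-1],
    [0,0,10,0,0,0,-1],
    [0,0,5,0,0,0,-1],
    [0,0,3,0,0,0,-1],
    [0,0,2,0,0,0,-1],
    [0,0,2,0,0,0,-1],
    [0,0,0,0,0,0,-1],
  ],
)

```text
time_s: 8.8
tcp_pos: [0.4442, 0.2409, 0.0219]
eef_rot: [-2.449, 1.968, 0.0]
contact_force: [0.5, 0.4, -5.1]
grip_width: 0.0544
gripper_force: 64.2
```

```bash
python3 -c "
from h import *
plan((.4432,.24,.0186),12.5)"
```

```text
t 8.8 pos [0.4442 0.2409 0.0219] yline -167.6 tilt 0.02 shift mm [0.7 1.2 3.3] q6 -0.68 F [ 0.5  0.4 -5.1] w 0.0544 64.2405309760943
 turn about tool z (rad) -0.001 or 3.14
```

Request:
carry_out(
  targets=[
    [0.7,1.2,1,0,0,0,-1],
    [0,0,1,0,0,0,-1],
    [0,0,1,0,0,0,-1],
    [0,0,0,0,0,0,-1],
    [0,0,0,0,0,0,-1],
  ],
)

```text
time_s: 9.22
tcp_pos: [0.4431, 0.2399, 0.0189]
eef_rot: [-2.449, 1.968, 0.0]
contact_force: [-0.1, -0.7, -4.4]
grip_width: 0.0545
gripper_force: 64.2
```

Still no contact, so I'll take it down in small steps.

Request:
carry_out(
  targets=[
    [0,0,0.7,0,0,0,-1],
    [0,0,0.7,0,0,0,-1],
    [0,0,0,0,0,0,-1],
  ],
)

```text
time_s: 9.47
tcp_pos: [0.4433, 0.24, 0.0186]
eef_rot: [-2.449, 1.967, -0.001]
contact_force: [-4.9, -0.7, 5.1]
grip_width: 0.0545
gripper_force: 64.9
```

Request:
carry_out(
  targets=[
    [0,0,0.7,0,0,0,-1],
    [0,0,0.7,0,0,0,-1],
    [0,0,0,0,0,0,-1],
  ],
)

```text
time_s: 9.72
tcp_pos: [0.4435, 0.24, 0.0185]
eef_rot: [-2.449, 1.967, -0.001]
contact_force: [-8.7, -2.0, 12.0]
grip_width: 0.0548
gripper_force: 65.8
```

Contact came at exactly the seated height. I'll release, rise and check.

Request:
carry_out(
  targets=[
    [0,0,0,0,0,0,1],
    [0,0,0,0,0,0,1],
    [0,0,0,0,0,0,1],
    [0,0,0,0,0,0,1],
    [0,0,-8,0,0,0,1],
    [0,0,-20,0,0,0,1],
    [0,0,-30,0,0,0,1],
    [0,0,-32,0,0,0,1],
  ],
)

```text
time_s: 10.38
tcp_pos: [0.4426, 0.2392, 0.1065]
eef_rot: [2.447, -1.967, -0.0]
contact_force: [0.4, -0.0, -0.1]
grip_width: 0.0853
gripper_force: 0.0
```

Request:
carry_out(
  targets=[
    [0,0,-10,0,0,0,1],
    [12,-24,0,0,0,0,1],
    [18,-36,0,0,0,0,1],
    [18,-37,0,0,0,0,1],
    [18,-37,0,0,0,0,1],
    [10,-15,0,0,0,0,1],
    [0,0,0,0,0,0,1],
    [0,0,0,0,0,0,1],
  ],
)

```text
time_s: 11.05
tcp_pos: [0.6056, 0.197, 0.1153]
eef_rot: [2.446, -1.969, -0.001]
contact_force: [-1.7, -0.6, 0.1]
grip_width: 0.0853
gripper_force: 0.0
```

```bash
cat >> h.py <<'E'
def ring(c,rad=.035,names=('top','scene'),band=.004):
    for n in names:
        s=snap(n); P=cloud(s,np.ones((480,640),bool)); Q=P[np.linalg.norm(P[:,:2]-c,axis=1)<rad]
        T=Q[Q[:,2]>np.percentile(Q[:,2],98)-band]
        (x,y),r=cv2.minEnclosingCircle(T[:,:2].astype(np.float32)*1000)
        A=np.c_[T[:,:2],np.ones(len(T))]; k=np.linalg.lstsq(A,T[:,2],rcond=None)[0]
        print(n,'c',round(x,1),round(y,1),'r',round(r,1),'z',(np.median(T[:,2])*1000).round(1),'slope deg',np.degrees(np.hypot(k[0],k[1])).round(1))
E
python3 -c "
from h import *
ring((.4435,.24))
plan((.6476,-.144,.1),61.5)"
```

```text
top c 443.0 239.8 r 28.0 z 67.9 slope deg 0.2
scene c 444.1 239.1 r 28.6 z 66.8 slope deg 0.3
t 11.15 pos [0.6047 0.1979 0.1163] yline -167.6 tilt 0.01 shift mm [343.1  31.8  16.2] q6 -0.41 F [-0.6  0.4 -0.4] w 0.0857 0.0
 turn about tool z (rad) -0.856 or 2.285
```

The base rim is level at 68 mm and centred, so it is seated. Next is the collar.

Request:
carry_out(
  targets=[
    [20,2,0,0,0,0,1],
    [36,3,0,0,0,0,1],
    [40,4,0,0,0,0,1],
    [40,4,0,0,0,0,1],
    [40,4,0,0,0,0,1],
    [40,4,0,0,0,0,1],
    [40,4,0,0,0,0,1],
    [40,4,0,0,0,0,1],
  ],
)

```text
time_s: 11.82
tcp_pos: [0.64, -0.0983, 0.1173]
eef_rot: [-2.45, 1.965, -0.002]
contact_force: [1.2, 1.5, 0.0]
grip_width: 0.0856
gripper_force: 0.0
```

Request:
carry_out(
  targets=[
    [32,2,0,0,0,0,1],
    [15,1,0,0,0,-0.122,1],
    [0,0,5,0,0,-0.122,1],
    [0,0,10,0,0,-0.122,1],
    [0,0,10,0,0,-0.122,1],
    [0,0,10,0,0,-0.122,1],
    [0,0,10,0,0,-0.122,1],
    [0,0,10,0,0,-0.124,1],
  ],
)

```text
time_s: 12.48
tcp_pos: [0.6474, -0.1429, 0.0616]
eef_rot: [-3.047, 0.762, -0.002]
contact_force: [0.9, 0.4, 0.5]
grip_width: 0.0852
gripper_force: 0.0
```

Request:
carry_out(
  targets=[
    [0,0,0,0,0,0,1],
    [0,0,0,0,0,0,1],
  ],
)

```text
time_s: 12.65
tcp_pos: [0.6472, -0.1433, 0.0614]
eef_rot: [3.044, -0.778, -0.0]
contact_force: [-0.8, -0.4, 0.8]
grip_width: 0.0855
gripper_force: 0.0
```

```bash
python3 -c "
from h import *
plan((.6476,-.144,-.016),61.5)"
```

```text
t 12.65 pos [ 0.6472 -0.1433  0.0614] yline -118.7 tilt 0.01 shift mm [ 0.7  0.4 77.4] q6 0.99 F [-0.8 -0.4  0.8] w 0.0855 0.0
 turn about tool z (rad) -0.003 or 3.139
```

Request:
carry_out(
  targets=[
    [0.7,0.4,14,0,0,0,1],
    [0,0,18,0,0,0,1],
    [0,0,18,0,0,0,1],
    [0,0,14,0,0,0,1],
    [0,0,10,0,0,0,1],
    [0,0,5,0,0,0,1],
    [0,0,0,0,0,0,1],
    [0,0,0,0,0,0,1],
  ],
)

```text
time_s: 13.32
tcp_pos: [0.6484, -0.1449, -0.0174]
eef_rot: [3.044, -0.774, 0.001]
contact_force: [0.8, -0.4, 1.1]
grip_width: 0.0855
gripper_force: 0.0
```

Request:
carry_out(
  targets=[
    [0,0,0,0,0,0,-1],
    [0,0,0,0,0,0,-1],
    [0,0,0,0,0,0,-1],
    [0,0,0,0,0,0,-1],
    [0,0,0,0,0,0,-1],
    [0,0,0,0,0,0,-1],
  ],
  squeeze=50,
)

```text
time_s: 13.82
tcp_pos: [0.649, -0.1449, -0.0163]
eef_rot: [-3.045, 0.773, -0.004]
contact_force: [-0.9, 1.4, 6.1]
grip_width: 0.0548
gripper_force: 53.2
```

```bash
python3 -c "
from h import *
plan((.6476,-.144,.085),61.5)"
```

```text
t 13.82 pos [ 0.649  -0.1449 -0.0163] yline -118.5 tilt 0.15 shift mm [  -1.5   -0.2 -101.3] q6 0.99 F [-0.9  1.4  6.1] w 0.0548 53.23564723134041
 turn about tool z (rad) -0.0 or 3.142
```

Request:
carry_out(
  targets=[
    [0,0,-6,0,0,0,-1],
    [0,0,-16,0,0,0,-1],
    [0,0,-24,0,0,0,-1],
    [0,0,-24,0,0,0,-1],
    [0,0,-20,0,0,0,-1],
    [0,0,-10,0,0,0,-1],
    [0,0,-5,0,0,0,-1],
    [0,0,0,0,0,0,-1],
  ],
)

```text
time_s: 14.48
tcp_pos: [0.6481, -0.1447, 0.0873]
eef_rot: [-3.044, 0.774, -0.001]
contact_force: [-0.5, 0.5, -1.8]
grip_width: 0.0551
gripper_force: 53.2
```

```bash
python3 -c "
from h import *
plan((.4434,.2397,.086))"
```

```text
t 14.48 pos [ 0.6481 -0.1447  0.0873] yline -118.5 tilt 0.04 shift mm [-363.4 -239.9    1.4] q6 0.99 F [-0.5  0.5 -1.8] w 0.0551 53.15029799938202
```

Request:
carry_out(
  targets=[
    [-14,-9,0,0,0,0,-1],
    [-26,-17,0,0,0,0,-1],
    [-32,-21,0,0,0,0,-1],
    [-33,-22,0,0,0,0,-1],
    [-33,-22,0,0,0,0,-1],
    [-33,-22,0,0,0,0,-1],
    [-33,-22,0,0,0,0,-1],
    [-33,-22,0,0,0,0,-1],
  ],
)

```text
time_s: 15.15
tcp_pos: [0.5126, 0.1074, 0.0848]
eef_rot: [3.043, -0.774, -0.004]
contact_force: [1.2, 0.1, -0.7]
grip_width: 0.0548
gripper_force: 53.2
```

Request:
carry_out(
  targets=[
    [-33,-22,0,0,0,0,-1],
    [-33,-22,0,0,0,0,-1],
    [-30,-20,0,0,0,0,-1],
    [-20,-13,0,0,0,0,-1],
    [-10,-6,0,0,0,0,-1],
    [0,0,0,0,0,0,-1],
    [0,0,0,0,0,0,-1],
  ],
)

```text
time_s: 15.73
tcp_pos: [0.4431, 0.2391, 0.0857]
eef_rot: [3.043, -0.772, -0.002]
contact_force: [0.5, -0.2, -0.6]
grip_width: 0.0546
gripper_force: 53.2
```

```bash
python3 -c "
from h import *
plan((.4434,.2397,.0457))
s=snap('scene'); 
cv2.imwrite('pics/p2.png',cv2.resize(s['color'][100:290,380:540,::-1],None,fx=3,fy=3,interpolation=cv2.INTER_CUBIC))
"
```

```text
t 15.73 pos [0.4431 0.2391 0.0857] yline -118.5 tilt 0.13 shift mm [ 0.  -0.8 40. ] q6 0.18 F [ 0.5 -0.2 -0.6] w 0.0546 53.16622093319893
```

View pics/p2.png

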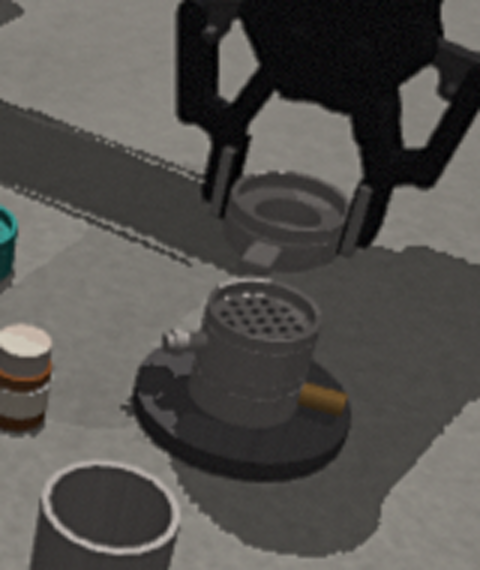

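The collar is held level at crop (290,215), above the seated base at (262,315). I'll lower it.

Request:
carry_out(
  targets=[
    [0,-0.5,8,0,0,0,-1],
    [0,0,11,0,0,0,-1],
    [0,0,8,0,0,0,-1],
    [0,0,5,0,0,0,-1],
    [0,0,3,0,0,0,-1],
    [0,0,2,0,0,0,-1],
    [0,0,1,0,0,0,-1],
    [0,0,0,0,0,0,-1],
  ],
)

```text
time_s: 16.45
tcp_pos: [0.444, 0.2398, 0.049]
eef_rot: [-3.045, 0.774, -0.0]
contact_force: [0.3, -0.5, -1.0]
grip_width: 0.0549
gripper_force: 53.2
```

Request:
carry_out(
  targets=[
    [0,0,1,0,0,0,-1],
    [0,0,0.7,0,0,0,-1],
    [0,0,0.7,0,0,0,-1],
    [0,0,0,0,0,0,-1],
  ],
)

```text
time_s: 16.78
tcp_pos: [0.4439, 0.2399, 0.0466]
eef_rot: [-3.045, 0.774, 0.0]
contact_force: [-0.2, 0.1, -1.6]
grip_width: 0.0547
gripper_force: 53.2
```

Request:
carry_out(
  targets=[
    [0,0,0.8,0,0,0,-1],
    [0,0,0.7,0,0,0,-1],
    [0,0,0.6,0,0,0,-1],
    [0,0,0,0,0,0,-1],
  ],
)

```text
time_s: 17.12
tcp_pos: [0.4441, 0.24, 0.0457]
eef_rot: [-3.044, 0.773, -0.001]
contact_force: [-3.3, -1.0, 5.5]
grip_width: 0.055
gripper_force: 53.7
```

Contact at the seated height. Release, rise, and head for the funnel.

Request:
carry_out(
  targets=[
    [0,0,0,0,0,0,1],
    [0,0,0,0,0,0,1],
    [0,0,0,0,0,0,1],
    [0,0,0,0,0,0,1],
    [0,0,-8,0,0,0,1],
    [0,0,-20,0,0,0,1],
    [0,0,-30,0,0,0,1],
    [0,0,-34,0,0,0,1],
  ],
)

```text
time_s: 17.78
tcp_pos: [0.4432, 0.2391, 0.1367]
eef_rot: [3.042, -0.773, -0.002]
contact_force: [0.8, 0.3, 0.8]
grip_width: 0.0854
gripper_force: 0.0
```

```bash
python3 -c "
from h import *
plan((.6071,.145,.135),90)"
```

```text
t 17.78 pos [0.4432 0.2391 0.1367] yline -118.5 tilt 0.16 shift mm [188.9   4.4   1.6] q6 0.18 F [0.8 0.3 0.8] w 0.0854 0.0
 turn about tool z (rad) -0.498 or 2.644
```

Request:
carry_out(
  targets=[
    [20,0,0,0,0,0,1],
    [34,1,0,0,0,0,1],
    [38,1,0,0,0,0,1],
    [38,1,0,0,0,0,1],
    [33,1,0,0,0,0,1],
    [18,0.4,0,0,0,0,1],
    [8,0,0,0,0,0,1],
    [0,0,0,0,0,0,1],
  ],
)

```text
time_s: 18.45
tcp_pos: [0.6088, 0.1446, 0.1361]
eef_rot: [3.043, -0.777, -0.001]
contact_force: [-0.6, 1.3, -0.4]
grip_width: 0.0854
gripper_force: 0.0
```

Request:
carry_out(
  targets=[
    [0,0,0,0,0,0,1],
    [0,0,0,0,0,0,1],
  ],
)

```text
time_s: 18.62
tcp_pos: [0.6073, 0.1464, 0.1369]
eef_rot: [-3.045, 0.772, -0.0]
contact_force: [0.1, 0.3, 0.2]
grip_width: 0.0853
gripper_force: 0.0
```

```bash
python3 -c "
from h import *
ring((.4435,.24))
ring((.607,.145),names=('scene',))
plan((.6071,.145,.027))"
```

```text
top c 442.8 240.5 r 28.4 z 89.6 slope deg 0.4
scene c 443.8 238.4 r 28.3 z 88.5 slope deg 1.8
scene c 612.2 144.8 r 30.9 z 340.3 slope deg 4.0
t 18.77 pos [0.6073 0.1466 0.1371] yline -118.4 tilt 0.05 shift mm [  0.5   1.6 110.1] q6 0.52 F [-0.6 -0.   0.3] w 0.0853 0.0
```

The collar rim is at 90 mm, so it is seated. Gripping the funnel now.

Request:
carry_out(
  targets=[
    [0.5,1.6,15,0,0,0,1],
    [0,0,24,0,0,0,1],
    [0,0,26,0,0,0,1],
    [0,0,24,0,0,0,1],
    [0,0,15,0,0,0,1],
    [0,0,8,0,0,0,1],
    [0,0,3,0,0,0,1],
    [0,0,0,0,0,0,1],
  ],
)

```text
time_s: 19.43
tcp_pos: [0.6074, 0.1444, 0.0217]
eef_rot: [3.045, -0.773, 0.0]
contact_force: [0.1, -0.4, -0.3]
grip_width: 0.0856
gripper_force: 0.0
```

Request:
carry_out(
  targets=[
    [0,0,0,0,0,0,-1],
    [0,0,0,0,0,0,-1],
    [0,0,0,0,0,0,-1],
    [0,0,0,0,0,0,-1],
    [0,0,0,0,0,0,-1],
    [0,0,0,0,0,0,-1],
  ],
  squeeze=60,
)

```text
time_s: 19.93
tcp_pos: [0.6088, 0.1446, 0.0235]
eef_rot: [-3.043, 0.773, -0.004]
contact_force: [-0.5, 0.7, 6.4]
grip_width: 0.0547
gripper_force: 63.6
```

Request:
carry_out(
  targets=[
    [0,0,-6,0,0,0,-1],
    [0,0,-16,0,0,0,-1],
    [0,0,-24,0,0,0,-1],
    [0,0,-24,0,0,0,-1],
    [0,0,-24,0,0,0,-1],
    [0,0,-16,0,0,0,-1],
    [0,0,-8,0,0,0,-1],
    [0,0,0,0,0,0,-1],
  ],
)

```text
time_s: 20.6
tcp_pos: [0.6081, 0.1442, 0.1412]
eef_rot: [-3.043, 0.774, -0.003]
contact_force: [0.6, -0.3, -1.7]
grip_width: 0.0547
gripper_force: 63.7
```

```bash
python3 -c "
from h import *
plan((.4434,.2397,.14))"
```

```text
t 20.6 pos [0.6081 0.1442 0.1412] yline -118.5 tilt 0.14 shift mm [-190.3   -5.2    1. ] q6 0.52 F [ 0.6 -0.3 -1.7] w 0.0547 63.71719982475042
```

Request:
carry_out(
  targets=[
    [-12,0,0,0,0,0,-1],
    [-26,-1,0,0,0,0,-1],
    [-36,-1,0,0,0,0,-1],
    [-38,-1,0,0,0,0,-1],
    [-36,-1,0,0,0,0,-1],
    [-26,-1,0,0,0,0,-1],
    [-12,0,0,0,0,0,-1],
    [-4,0,0,0,0,0,-1],
  ],
)

```text
time_s: 21.27
tcp_pos: [0.4403, 0.2399, 0.1378]
eef_rot: [3.045, -0.77, -0.003]
contact_force: [-0.0, -0.4, -1.9]
grip_width: 0.0549
gripper_force: 63.8
```

Request:
carry_out(
  targets=[
    [0,0,0,0,0,0,-1],
    [0,0,0,0,0,0,-1],
    [0,0,0,0,0,0,-1],
  ],
)

```text
time_s: 21.52
tcp_pos: [0.4432, 0.2386, 0.1387]
eef_rot: [3.043, -0.775, -0.001]
contact_force: [1.4, 0.1, -2.4]
grip_width: 0.0547
gripper_force: 63.8
```

```bash
python3 -c "
from h import *
plan((.4434,.2397,.1075))
s=snap('scene'); 
cv2.imwrite('pics/p3.png',cv2.resize(s['color'][60:290,380:560,::-1],None,fx=2.5,fy=2.5,interpolation=cv2.INTER_CUBIC))
"
```

```text
t 21.52 pos [0.4432 0.2386 0.1387] yline -118.6 tilt 0.08 shift mm [-0.3 -1.1 31.2] q6 0.18 F [ 1.4  0.1 -2.4] w 0.0547 63.765556924045086
```

View pics/p3.png

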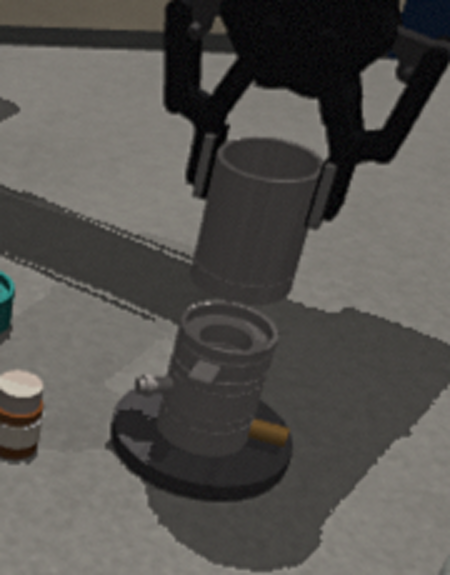

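The funnel hangs upright in line with the stack, at crop (255,220) above the collar rim at (230,325). I'll lower it.

Request:
carry_out(
  targets=[
    [0,-0.5,6,0,0,0,-1],
    [0,0,8,0,0,0,-1],
    [0,0,7,0,0,0,-1],
    [0,0,4,0,0,0,-1],
    [0,0,2,0,0,0,-1],
    [0,0,1,0,0,0,-1],
    [0,0,0,0,0,0,-1],
  ],
)

```text
time_s: 22.15
tcp_pos: [0.4432, 0.2396, 0.1113]
eef_rot: [3.045, -0.774, -0.0]
contact_force: [-0.4, 0.4, -2.2]
grip_width: 0.0547
gripper_force: 63.8
```

Request:
carry_out(
  targets=[
    [0,0,0.8,0,0,0,-1],
    [0,0,0.8,0,0,0,-1],
    [0,0,0,0,0,0,-1],
  ],
)

```text
time_s: 22.4
tcp_pos: [0.4432, 0.2397, 0.11]
eef_rot: [-3.044, 0.774, 0.0]
contact_force: [-0.1, -0.2, -2.7]
grip_width: 0.0544
gripper_force: 63.8
```

Request:
carry_out(
  targets=[
    [0,0,0.7,0,0,0,-1],
    [0,0,0.7,0,0,0,-1],
    [0,0,0,0,0,0,-1],
  ],
)

```text
time_s: 22.65
tcp_pos: [0.4432, 0.2396, 0.1084]
eef_rot: [3.045, -0.774, -0.0]
contact_force: [-0.3, -0.3, -2.5]
grip_width: 0.0543
gripper_force: 63.8
```

Request:
carry_out(
  targets=[
    [0,0,0.7,0,0,0,-1],
    [0,0,0.7,0,0,0,-1],
    [0,0,0.5,0,0,0,-1],
    [0,0,0,0,0,0,-1],
  ],
)

```text
time_s: 22.98
tcp_pos: [0.4435, 0.2396, 0.1076]
eef_rot: [-3.044, 0.774, -0.001]
contact_force: [-1.0, -0.6, 4.2]
grip_width: 0.0545
gripper_force: 64.4
```

Request:
carry_out(
  targets=[
    [0,0,0,0,0,0,1],
    [0,0,0,0,0,0,1],
    [0,0,0,0,0,0,1],
    [0,0,0,0,0,0,1],
    [0,0,-8,0,0,0,1],
    [0,0,-20,0,0,0,1],
    [0,0,-28,0,0,0,1],
    [0,0,-28,0,0,0,1],
  ],
)

```text
time_s: 23.65
tcp_pos: [0.443, 0.2392, 0.1917]
eef_rot: [3.044, -0.774, -0.001]
contact_force: [-0.6, 0.6, 0.3]
grip_width: 0.0856
gripper_force: 0.0
```

```bash
python3 -c "
from h import *
plan((.458,-.278,.19),90)"
```

```text
t 23.65 pos [0.443  0.2392 0.1917] yline -118.5 tilt 0.06 shift mm [260.2 447.3   2.2] q6 0.18 F [-0.6  0.6  0.3] w 0.0856 0.0
 turn about tool z (rad) -0.498 or 2.644
```

Request:
carry_out(
  targets=[
    [10,17,0,0,0,0,1],
    [18,31,0,0,0,0,1],
    [20,35,0,0,0,0,1],
    [20,35,0,0,0,0,1],
    [20,35,0,0,0,0,1],
    [20,35,0,0,0,0,1],
    [20,35,0,0,0,0,1],
    [20,35,0,0,0,0,1],
  ],
)

```text
time_s: 24.32
tcp_pos: [0.4498, -0.0596, 0.1917]
eef_rot: [-3.044, 0.773, -0.002]
contact_force: [1.2, 0.5, 0.6]
grip_width: 0.0855
gripper_force: 0.0
```

Request:
carry_out(
  targets=[
    [20,35,5,0,0,0,1],
    [20,35,10,0,0,0,1],
    [20,35,15,0,0,0,1],
    [20,33,20,0,0,0,1],
    [18,30,20,0,0,0,1],
    [10,15,20,0,0,0,1],
    [4,6,10,0,0,0,1],
    [0,0,0,0,0,0,1],
  ],
)

```text
time_s: 24.98
tcp_pos: [0.4565, -0.2751, 0.0891]
eef_rot: [-3.043, 0.778, 0.008]
contact_force: [-0.4, 0.9, -1.0]
grip_width: 0.0855
gripper_force: 0.0
```

Request:
carry_out(
  targets=[
    [0,0,0,0,0,0,1],
    [0,0,0,0,0,0,1],
  ],
)

```text
time_s: 25.15
tcp_pos: [0.4591, -0.2738, 0.0937]
eef_rot: [3.045, -0.772, 0.004]
contact_force: [0.5, 0.3, 0.3]
grip_width: 0.0852
gripper_force: 0.0
```

```bash
python3 -c "
from h import *
ring((.4435,.24))
plan((.458,-.278,0))"
```

```text
top c 442.3 241.0 r 28.2 z 163.9 slope deg 0.2
scene c 443.9 240.0 r 28.2 z 162.5 slope deg 0.3
t 25.25 pos [ 0.4593 -0.2736  0.0938] yline -118.4 tilt 0.17 shift mm [ 0.7  4.5 93.8] q6 1.24 F [-0.4  0.2  0.6] w 0.0853 0.0
```

The funnel rim is level at 164 mm, so it is seated. Lowering onto the lid knob.

Request:
carry_out(
  targets=[
    [0.7,4.5,14,0,0,0,1],
    [0,0,22,0,0,0,1],
    [0,0,24,0,0,0,1],
    [0,0,20,0,0,0,1],
    [0,0,10,0,0,0,1],
    [0,0,5,0,0,0,1],
    [0,0,2,0,0,0,1],
    [0,0,0,0,0,0,1],
  ],
)

```text
time_s: 25.92
tcp_pos: [0.4574, -0.2787, -0.004]
eef_rot: [3.045, -0.773, 0.002]
contact_force: [-0.2, -0.4, 0.7]
grip_width: 0.0854
gripper_force: 0.0
```

```bash
python3 -c "
from h import *
plan((.458,-.278,-.004))"
```

```text
t 25.92 pos [ 0.4574 -0.2787 -0.004 ] yline -118.5 tilt 0.08 shift mm [ 0.3 -0.9 -0. ] q6 1.24 F [-0.2 -0.4  0.7] w 0.0854 0.0
```

Request:
carry_out(
  targets=[
    [0,0,0,0,0,0,-1],
    [0,0,0,0,0,0,-1],
    [0,0,0,0,0,0,-1],
    [0,0,0,0,0,0,-1],
    [0,0,0,0,0,0,-1],
    [0,0,0,0,0,0,-1],
    [0,0,0,0,0,0,-1],
    [0,0,0,0,0,0,-1],
  ],
  squeeze=40,
)

```text
time_s: 26.58
tcp_pos: [0.4567, -0.2788, -0.0048]
eef_rot: [3.045, -0.774, 0.0]
contact_force: [-0.9, 0.8, 1.0]
grip_width: 0.0182
gripper_force: 39.0
```

```bash
python3 -c "
from h import *
plan((.458,-.278,-.004))"
```

```text
t 26.58 pos [ 0.4567 -0.2788 -0.0048] yline -118.5 tilt 0.02 shift mm [ 0.7 -1.3 -0.8] q6 1.24 F [-0.9  0.8  1. ] w 0.0182 38.98890137672424
```

Request:
carry_out(
  targets=[
    [0,0,-6,0,0,0,-1],
    [0,0,-16,0,0,0,-1],
    [0,0,-26,0,0,0,-1],
    [0,0,-32,0,0,0,-1],
    [0,0,-34,0,0,0,-1],
    [0,0,-34,0,0,0,-1],
    [0,0,-28,0,0,0,-1],
    [0,0,-16,0,0,0,-1],
  ],
)

```text
time_s: 27.25
tcp_pos: [0.4572, -0.2793, 0.1913]
eef_rot: [3.044, -0.774, 0.007]
contact_force: [0.2, 0.7, -0.5]
grip_width: 0.0187
gripper_force: 39.1
```

Request:
carry_out(
  targets=[
    [0,0,-4,0,0,0,-1],
    [0,0,0,0,0,0,-1],
  ],
)

```text
time_s: 27.42
tcp_pos: [0.457, -0.2787, 0.1918]
eef_rot: [-3.044, 0.774, -0.003]
contact_force: [-0.2, 0.2, -1.7]
grip_width: 0.0188
gripper_force: 39.1
```

```bash
python3 -c "
from h import *
plan((.4432,.2401,.19))"
```

```text
t 27.42 pos [ 0.457  -0.2787  0.1918] yline -118.5 tilt 0.1 shift mm [-259.8 -449.2    1.7] q6 1.24 F [-0.2  0.2 -1.7] w 0.0188 39.14153516292572
```

Request:
carry_out(
  targets=[
    [-8,-13,0,0,0,0,-1],
    [-14,-25,0,0,0,0,-1],
    [-18,-31,0,0,0,0,-1],
    [-19,-33,0,0,0,0,-1],
    [-19,-33,0,0,0,0,-1],
    [-19,-33,0,0,0,0,-1],
    [-19,-33,0,0,0,0,-1],
    [-19,-33,0,0,0,0,-1],
  ],
)

```text
time_s: 28.08
tcp_pos: [0.4484, -0.0069, 0.1886]
eef_rot: [3.044, -0.774, -0.004]
contact_force: [2.2, -0.2, -0.3]
grip_width: 0.0182
gripper_force: 39.2
```

Request:
carry_out(
  targets=[
    [-19,-33,0,0,0,0,-1],
    [-19,-33,0,0,0,0,-1],
    [-19,-33,0,0,0,0,-1],
    [-19,-33,0,0,0,0,-1],
    [-18,-31,0,0,0,0,-1],
    [-16,-27,0,0,0,0,-1],
    [-10,-16,0,0,0,0,-1],
    [-5,-9,0,0,0,0,-1],
  ],
)

```text
time_s: 28.75
tcp_pos: [0.4412, 0.2417, 0.1879]
eef_rot: [3.042, -0.769, -0.005]
contact_force: [0.4, -0.3, -1.4]
grip_width: 0.0184
gripper_force: 39.2
```

Request:
carry_out(
  targets=[
    [0,0,0,0,0,0,-1],
    [0,0,0,0,0,0,-1],
    [0,0,0,0,0,0,-1],
  ],
)

```text
time_s: 29.0
tcp_pos: [0.4425, 0.239, 0.1902]
eef_rot: [3.043, -0.775, -0.001]
contact_force: [-0.2, -1.7, -1.7]
grip_width: 0.0185
gripper_force: 39.2
```

```bash
python3 -c "
from h import *
plan((.4432,.2401,.1532))
s=snap('scene'); 
cv2.imwrite('pics/p4.png',cv2.resize(s['color'][20:260,370:570,::-1],None,fx=2.5,fy=2.5,interpolation=cv2.INTER_CUBIC))
"
```

```text
t 29.0 pos [0.4425 0.239  0.1902] yline -118.6 tilt 0.07 shift mm [ 0.1 -1.4 37. ] q6 0.18 F [-0.2 -1.7 -1.7] w 0.0185 39.21434462070465
```

View pics/p4.png

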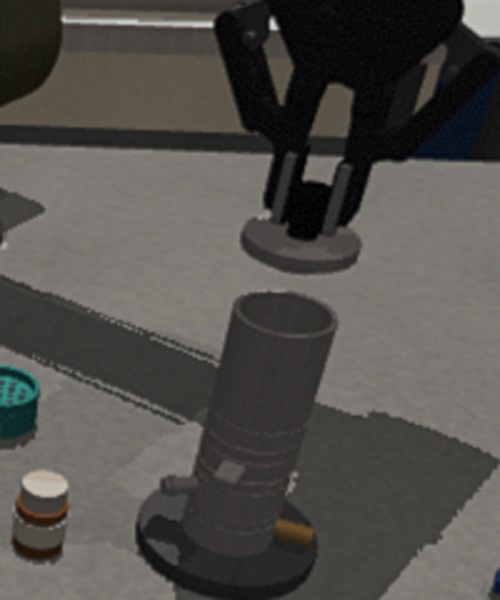

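The lid is held level at crop (301,243), above the funnel rim at (285,315). I'll lower it.

Request:
carry_out(
  targets=[
    [0.1,-0.8,7,0,0,0,-1],
    [0,0,10,0,0,0,-1],
    [0,0,8,0,0,0,-1],
    [0,0,5,0,0,0,-1],
    [0,0,2,0,0,0,-1],
    [0,0,1,0,0,0,-1],
    [0,0,0,0,0,0,-1],
  ],
)

```text
time_s: 29.63
tcp_pos: [0.4431, 0.2405, 0.1578]
eef_rot: [3.045, -0.774, -0.0]
contact_force: [0.5, 1.1, -0.3]
grip_width: 0.018
gripper_force: 39.2
```

Request:
carry_out(
  targets=[
    [0,0,0.8,0,0,0,-1],
    [0,0,0.8,0,0,0,-1],
    [0,0,0,0,0,0,-1],
  ],
)

```text
time_s: 29.88
tcp_pos: [0.443, 0.2407, 0.1564]
eef_rot: [-3.045, 0.774, 0.0]
contact_force: [-0.4, -0.9, -1.2]
grip_width: 0.0182
gripper_force: 39.2
```

Request:
carry_out(
  targets=[
    [0,0,0.7,0,0,0,-1],
    [0,0,0.7,0,0,0,-1],
    [0,0,0,0,0,0,-1],
  ],
)

```text
time_s: 30.13
tcp_pos: [0.443, 0.2406, 0.1548]
eef_rot: [3.045, -0.774, -0.0]
contact_force: [-0.2, -0.5, -2.0]
grip_width: 0.0184
gripper_force: 39.2
```

Request:
carry_out(
  targets=[
    [0,0,0.7,0,0,0,-1],
    [0,0,0.7,0,0,0,-1],
    [0,0,0.5,0,0,0,-1],
    [0,0,0,0,0,0,-1],
  ],
)

```text
time_s: 30.47
tcp_pos: [0.4431, 0.2406, 0.1533]
eef_rot: [-3.045, 0.774, -0.0]
contact_force: [-0.6, 0.1, 0.1]
grip_width: 0.0184
gripper_force: 39.5
```

Request:
carry_out(
  targets=[
    [0,0,0.4,0,0,0,-1],
    [0,0,0,0,0,0,-1],
  ],
)

```text
time_s: 30.63
tcp_pos: [0.4432, 0.2406, 0.1532]
eef_rot: [-3.044, 0.774, -0.001]
contact_force: [-0.1, -0.4, 2.4]
grip_width: 0.0185
gripper_force: 39.6
```

Request:
carry_out(
  targets=[
    [0,0,0,0,0,0,1],
    [0,0,0,0,0,0,1],
    [0,0,0,0,0,0,1],
    [0,0,0,0,0,0,1],
    [0,0,0,0,0,0,1],
    [0,0,0,0,0,0,1],
    [0,0,-6,0,0,0,1],
    [0,0,-20,0,0,0,1],
  ],
)

```text
time_s: 31.3
tcp_pos: [0.4418, 0.2399, 0.176]
eef_rot: [3.041, -0.773, -0.006]
contact_force: [0.1, 0.9, -0.1]
grip_width: 0.0859
gripper_force: 0.0
```

Request:
carry_out(
  targets=[
    [0,0,-25,0,0,0,1],
    [0,0,-20,0,0,0,1],
    [15,20,0,0,0,0,1],
    [20,35,0,0,0,0,1],
    [20,35,0,0,0,0,1],
    [15,25,0,0,0,0,1],
    [0,0,0,0,0,0,1],
    [0,0,0,0,0,0,1],
  ],
)

```text
time_s: 31.97
tcp_pos: [0.4498, 0.105, 0.2245]
eef_rot: [-3.043, 0.778, -0.002]
contact_force: [0.3, 1.0, 0.6]
grip_width: 0.0853
gripper_force: 0.0
```

```bash
python3 -c "
from h import *
ring((.4435,.24),rad=.02)
for n in('top','scene'):
  s=snap(n,'end_%s.png'%n); P=cloud(s,np.ones((480,640),bool)); Q=P[(np.linalg.norm(P[:,:2]-[.4435,.24],axis=1)<.034)&(abs(P[:,2]-.172)<.006)&(np.linalg.norm(P[:,:2]-[.4435,.24],axis=1)>.013)]
  k=np.linalg.lstsq(np.c_[Q[:,:2],np.ones(len(Q))],Q[:,2],rcond=None)[0]; print('disc',np.median(Q,0).round(4),len(Q),np.degrees(np.hypot(k[0],k[1])))
  for r in robot.silhouettes(n,'jar_a'): 
    J=cloud(s,r['region']); print(r['conf'],np.median(J[J[:,2]>.04],0).round(3))
plan((.4,0,.2))
"
```

```text
top c 431.7 242.5 r 15.3 z 172.4 slope deg 2.0
scene c 445.7 238.8 r 9.8 z 197.2 slope deg 6.5
disc [0.4249 0.2428 0.172 ] 413 1.618073103465032
0.64 [0.585 0.001 0.048]
0.55 [ 0.449 -0.122  0.048]
0.47 [0.45  0.121 0.048]
disc [0.4565 0.2331 0.1714] 667 2.3602456850497404
0.77 [0.458 0.121 0.047]
0.6 [0.591 0.001 0.047]
0.6 [ 0.455 -0.123  0.047]
t 32.27 pos [0.4496 0.1069 0.2234] yline -118.4 tilt 0.03 shift mm [  7.4 117.6  23.5] q6 0.4 F [0.  0.3 1. ] w 0.0854 0.0
```

View pics/end_scene.png

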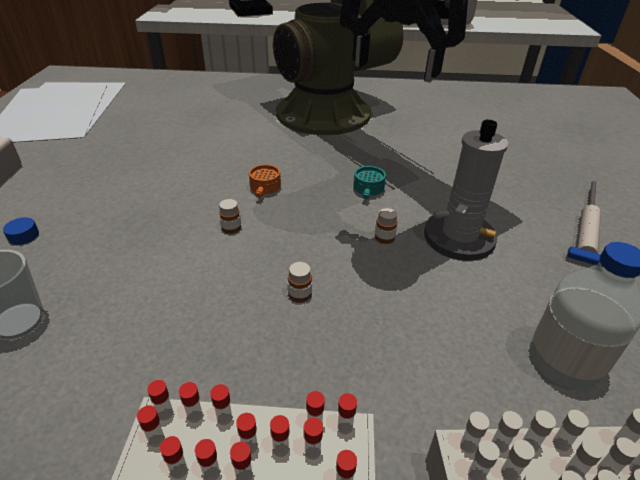

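The stack stands complete at (470,190), with the knob at 198 mm and the lid disc at 172 mm. The three jars stand untouched at (230,215), (300,282) and (386,225). Handing in.

```bash
python3 -c "
from cell import robot
print(robot.hand_in())"
```

```text
the job is handed in; nothing more can be done
None
```

The filter unit is built on the vacuum station in the order asked. Camera heights show every part seated, the jars are where they were, the gripper is clear, and I handed the job in at about 32 s of the 104 s limit.

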